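# Seat the keyed shaft in the mixer drive hub and hold it home

## Task

Take the keyed drive shaft (the one with the flat bar grip) upright out of the parts organiser and put its nose into the hub of the mixer drive; turn it under a light push until its key slips into the keyway, then keep pushing against the spring until its collar is seated on the hub. Finish while still gripping the shaft and holding it pressed fully home, because the spring lifts it again if you let go; leave the other two shafts standing in their compartments and do not disturb the things around.

Things in the scene. Friction and masses are not known exactly. Their poses are not given: they have to be found in the camera images.
- keyed_shaft: The part to fit: steel shaft, 88 mm tall, 0.15 kg, standing loose, nose down, on the 4 mm thick floor of one compartment of the organiser (which one varies). Origin: centre of the flat nose end; z up the shaft. Round, 20 mm in diameter from z = 0 to 50 mm; the nose widens from 16 to 20 mm over the first 4 mm. Starting yaw within 0.4 rad of 0. The key on its own -x side then points roughly to the robot.
- shaft_key (a point): Lower end of the shaft's only key, at the key's outer face: 15 mm out on the shaft's own -x side, 12 mm above the nose end. The key is 6 mm wide and runs up to z = 44 mm. Right above it the collar has a 6 mm wide tab, 24.5 mm out from the axis, that shows the key's direction from above.
- shaft_grip (a point): Middle of the shaft's bar grip, on the axis, 74 mm above the nose end: a flat upright bar 12 mm thick (shaft's x), 36 mm long (shaft's y), from z = 56 to 88 mm; grip it across the 12 mm. Below it is the round collar, 36 mm in diameter, z = 50 to 56 mm.
- drive_unit: Mixer drive, fixed to the worktop: white housing 130 mm (x) by 120 mm (y), 41 mm high, yaw within 0.3 rad of 0; origin: centre of its underside. On its vertical centre line stands the aluminium hub, which does not turn, 53 mm in diameter, top face at z = 90 mm.
- hub_mouth (a point): Centre of the mouth of the hub's vertical bore (22 mm in diameter), in the hub's top face; axes as the housing's. The only keyway is a slot 8 mm wide, reaching 17 mm from the axis, full height. Its direction is not reported: within 0.5 rad of the housing's own -x; look from above. With the key on the face the shaft enters 12 mm; with the key in the keyway 50 mm, when the collar stops on the face.
- plunger (a joint): Spring plunger at the bottom of the bore: 0 = up (its top 40 mm below the mouth), grows to 0.010 m as the shaft's nose pushes it down; at 0.010 the collar lies on the hub's face. The spring pushes back with 4 N at 0 and 8.6 N at 0.010 m.
- organiser: Grey open parts organiser, fixed, 64 mm (x) by 170 mm (y), walls 36 mm high and 4 mm thick, floor 4 mm thick, yaw within 0.25 rad of 0; three compartments in a row along its y, centres at y = -55.5, 0 and +55.5 mm. Origin: centre of its underside.
- knob_shaft: Not to be used: shaft without key, 80 mm tall, with a round knob 28 mm in diameter on top, standing in another compartment. Origin: centre of its foot, z up.
- ball_shaft: Not to be used: short stout pin without key, 67 mm tall, with a ball 24 mm in diameter on top, standing in another compartment. Origin: centre of its foot, z up.
- stopper: Bystander: blue rubber stopper, 33 mm wide, 28 mm tall.
- marker: Bystander: white marker pen, 139 mm long, lying between organiser and drive.
- spirit_lamp: Bystander: glass spirit lamp, 80 mm wide, 101 mm tall.
- film_roll: Bystander: white roll, 52 mm wide, 50 mm tall.
- timer: Bystander: flat bench timer, 58x62x17 mm.
- drop_bottle: Bystander: brown dropper bottle, 30 mm wide, 92 mm tall.
- beaker_50: Bystander: small beaker, 49 mm wide, 60 mm tall.
Things that resemble listed ones, but are neither listed nor needed, are in the scene too. What is shaped like the keyed_shaft but purple or red is not meant.

How it is judged (in metres and radians):
On the way, in this order (a step that is already met when the one before it is completed fails the run):
1. the keyed shaft has been lifted in the grip until its nose is clear above the organiser's walls (height (world z) of keyed_shaft above 0.04 m and contact force between the fingers and keyed_shaft above 2 N), for 0.1 s.
2. the shaft stands in the hub's bore with its key inside the keyway (nose more than 18 mm below the hub's face, within 4 mm of the bore's axis) (z of keyed_shaft in the frame of hub_mouth below -0.018 m and horizontal distance between keyed_shaft and hub_mouth below 0.004 m and angle between keyed_shaft's own z axis and vertical below 0.1 rad), for 0.05 s.
At the end, for the whole second after the job is handed in: Shaft in the hub: nose at least 47.5 mm below the face (collar within 2.5 mm of it), within 4 mm of the axis, upright within 0.1 rad, plunger down more than 7.5 mm; shaft at rest and still gripped with more than 2 N; the other two shafts still stand in their compartments (z of keyed_shaft in the frame of hub_mouth below -0.0475 m and horizontal distance between keyed_shaft and hub_mouth below 0.004 m and angle between keyed_shaft's own z axis and vertical below 0.1 rad and value of joint plunger above 0.0075 m and contact force between the fingers and keyed_shaft above 2 N and linear speed of keyed_shaft below 0.02 m/s and angle between each of knob_shaft, ball_shaft's own z axis and vertical below 0.5 rad); the arm keeps its last pose, push and grip.
It fails at once if another shaft is taken from its compartment or knocked over (moved more than 40 mm, or tilted more than 0.6 rad) (distance of any of knob_shaft, ball_shaft from where it was at the start of the episode above 0.04 m or angle between any of knob_shaft, ball_shaft's own z axis and vertical above 0.6 rad).
It fails at once if a thing standing around is shoved more than 30 mm (distance of any of stopper, marker, spirit_lamp, film_roll, timer, drop_bottle, beaker_50 from where it was at the start of the episode above 0.03 m).
It also fails if it takes over 58 s, if anything falls off the work surface, if the arm or the gripper's body presses on something with over 40 N, if the wrist force passes 120 N, or if a joint passes its speed limit or range.

## Robot

A 6-joint arm with a two-finger parallel gripper is mounted at the origin on a cart in front of the work surface, level with it; the furniture and walls round the work are solid. World frame = base frame: x ahead of the robot, y to its left, z up, the work surface at z = 0. Lengths are in m, angles in degrees, forces in N, time in s.
With the tool pointing down it reaches from about 0.375 to 0.9 m from the base axis. Payload 3.1 kg.
Tool frame: the origin (TCP) lies at the very end of the fingers, on their centre line; the grasp point (between the pads) lies 19 mm behind it; z points along the fingers, y is the line along which they close (so a half turn about z gives the same grasp; the last joint's range is limited). The gripper opens to 87 mm and grips with 3 to 60 N. Pads are 19 mm wide; open, the fingers measure 117 mm over their backs; the gripper's body (75 mm by 190 mm) begins 51 mm behind the grasp point.
Start: joints at [-84.368, 30.224, 82.088, -0, 67.689, -10.227], TCP at [0.171, -0.601, 0.223] pointing down, gripper open.
Joint ranges: [-176.69, 176.69], [-43.24, 126.21], [12.49, 139.97], [-82, 262], [0, 151.66], [-163.58, 163.58]. Speed limits (degrees/s): [159.86, 159.86, 180, 180, 180, 180].

## Interface

Orientations are given as a 3x3 rotation matrix whose columns are the frame's x, y, z axes.
In Python, from rig import bot gives the robot as it stands.
- The arm moves only by the tool move_arm, never from a script. Its argument "increments" is a list of rows, each an object with "xyz": the shift along the tool's x, y, z in mm, a list of three; "roll": the turn about the tool's z in rad; "grip": the opening in per cent of the stroke, from 0 (shut) to 100 (fully open). A call has 1 to 5 rows; each row shifts and turns the commanded pose from where the row before left it, along the tool's axes as they then stand; what a row does not reach is not made up. A row lasts 1/12 s, in which the tool goes at most 41.7 mm and 7.16 degrees, less where a joint would pass 70% of its speed; a pose out of reach is approached as far as the arm can. A call is refused whole if a number of a shift passes 41.7 or a number of a turn 0.125, either way. A call with a gripper value outside its range is refused whole. The fingers move at their own pace and stop on an object; the grip force is fixed at half the most. Time passes only in rows, so rows that do not move let the fingers close. It gives the time, the measured TCP pose, the force, the opening and the grip force at its end, in the units of the state.
- bot.read_state(): the state, without advancing time (a new reading comes with each control period).
- bot.capture(name): name is "scene" or "top"; returns (picture, depth): 384x512x3 uint8, red, green, blue; 384x512 float32, m along the optical axis (not along the pixel's ray), 0 where there is no reading.
- bot.camera_model(name): a dict with "intrinsics" (3x3 intrinsics, pixels), "D" ([k1, k2, p1, p2, k3] as OpenCV has them; the pictures are not rectified), "rvec" (rotation vector, rad) and "tvec" (3), from world to camera coordinates, as OpenCV has them. Camera axes: x right, y down, z forward; pixel columns grow to the right and rows downward; lengths in m; the calibration is good to about 2 mm. A picture is of the moment at which its call begins. camera_model takes no time and is no camera call.
- bot.hand_in(): hands the job in; it is judged then, once.
Trained networks look in the newest picture that a camera, given by its name, has taken for a name from the list of things; names that differ only in an ending like _2 or _b are one class to them, and where a whole thing is asked for, a point or a joint stands for the part that bears it (a point fixed in the world has none). Each returns a list of dicts, best first, with "conf" (0 to 1); they miss things now and then, are a little off and sometimes report something else, mostly with a low value. They report only what shows in the picture. A call takes as long as a camera call. They do not tell look-alikes from the thing itself.
- bot.spot_in(label, camera): "at" ([x, y, z] in m, in the coordinates of the camera as it stood for that picture, good to about 4 mm: the middle of the surface that is visible of it).
- bot.trace(label, camera): "mask" (384x512 bool, what is visible of it).
The state is a dict: "time_s": time; "joint_positions": joint angles; "qvel": joint speeds; "tau": joint torques, N m; "position": TCP position; "tcp_rot": TCP orientation; "force": force on the tool from outside, world axes, zero at the start; "moment": the same for the moment, N m; "opening": opening from 0.0 (shut) to 1.0 (fully open); "grasp_force": force on a finger pad.
Only numpy, scipy, OpenCV 4.12 (cv2) and the standard library are available. Lean on these libraries where they do the work, as an engineer would, in place of code of your own. Each camera call takes 0.05 s, during which the arm holds its last target. There are 200 camera calls.

## Working session

There is one attempt and no reset: what is moved stays moved. The work goes in short steps, Python scripts to look and compute and a tool call to move; the robot and the scene stay as the last step left them, time stands still between calls to the robot, and variables do not carry over. Pictures are saved under pics/ and viewed, at most 10 in all, crops included, and the job is handed in when it is done.

Besides the shell and the picture viewer there is one more tool, called in YAML: its name, and indented under it one key for each argument. move_arm: Moves the arm, as the interface text tells. Its arguments: {"type":"object","properties":{"increments":{"type":"array"}},"required":["increments"]}

```bash
mkdir -p pics
cat > h.py <<'E'
import numpy as np, cv2
from rig import bot
def cam(n):
    c=bot.camera_model(n); R=cv2.Rodrigues(np.array(c["rvec"],float))[0]
    return np.array(c["intrinsics"],float),np.array(c["D"],float),R,np.array(c["tvec"],float).ravel()
def c2w(n,p):
    K,D,R,t=cam(n); return R.T@(np.array(p)-t)
def cloud(n,d):
    K,D,R,t=cam(n); h,w=d.shape
    u,v=np.meshgrid(np.arange(w),np.arange(h))
    q=cv2.undistortPoints(np.stack([u,v],-1).reshape(-1,1,2).astype(float),K,D).reshape(h,w,2)
    P=np.dstack([q[...,0]*d,q[...,1]*d,d]); return (P-t)@R
def proj(n,p):
    K,D,R,t=cam(n); return cv2.projectPoints(np.array(p,float).reshape(-1,1,3),R,t,K,D)[0].reshape(-1,2)
def save(n,img): cv2.imwrite(f"pics/{n}.png",img[...,::-1])
E
python3 - <<'E'
from h import *
s,ds=bot.capture("scene"); t,dt=bot.capture("top")
save("s0",cv2.resize(s,(800,600))); save("t0",cv2.resize(t,(800,600)))
np.savez("d0.npz",s=s,ds=ds,t=t,dt=dt)
for n in("scene","top"):
    K,D,R,tt=cam(n); print(n,-R.T@tt,R[2],K[0,0])
    for l in("keyed_shaft","hub_mouth","drive_unit","organiser","knob_shaft","ball_shaft"):
        try: print(l,[(np.round(c2w(n,a["at"]),3),round(a["conf"],2)) for a in bot.spot_in(l,n)[:3]])
        except Exception as e: print(l,e)
E
```

```text
scene [-0.21677618 -0.74270069  0.72340772] [ 0.63003508  0.60080393 -0.49202687] 407.12975479585236
keyed_shaft [(array([0.392, 0.132, 0.055]), 0.75), (array([0.483, 0.132, 0.06 ]), 0.52)]
hub_mouth [(array([ 0.508, -0.182,  0.039]), 0.94)]
drive_unit [(array([ 0.51 , -0.182,  0.042]), 0.96)]
organiser [(array([0.484, 0.151, 0.023]), 0.66)]
knob_shaft [(array([0.513, 0.241, 0.057]), 0.71)]
ball_shaft [(array([0.494, 0.186, 0.053]), 0.66)]
top [0.3099219  0.02648988 1.78446543] [ 0.14977592  0.01146537 -0.98865349] 442.635959725856
keyed_shaft [(array([0.49 , 0.14 , 0.058]), 0.56), (array([0.395, 0.136, 0.06 ]), 0.4)]
hub_mouth [(array([ 0.535, -0.14 ,  0.044]), 0.73)]
drive_unit [(array([ 0.54 , -0.142,  0.04 ]), 0.58)]
organiser [(array([0.501, 0.2  , 0.006]), 0.91), (array([0.518, 0.25 , 0.085]), 0.2)]
knob_shaft [(array([0.516, 0.248, 0.088]), 0.47)]
ball_shaft [(array([0.497, 0.193, 0.066]), 0.49)]
```

View pics/s0.png

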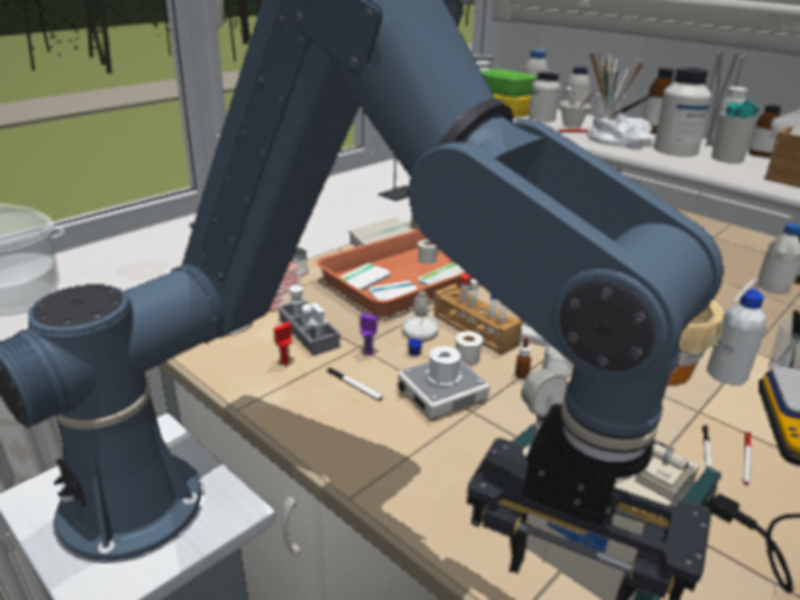

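Run:
```python
from h import *
z=np.load("d0.npz")
uv=proj("top",[[.5,.19,.05],[.535,-.145,.09]]); print(uv)
t=z["t"]
def crop(p,r=42):
    x,y=p.round().astype(int); return cv2.resize(t[y-r:y+r,x-r:x+r],(400,400),interpolation=cv2.INTER_CUBIC)
save("c0",np.hstack([crop(uv[0]),crop(uv[1])]))
```

```text
[[215.16399226 204.38439083]
 [301.16758284 195.73086538]]
```

View pics/c0.png

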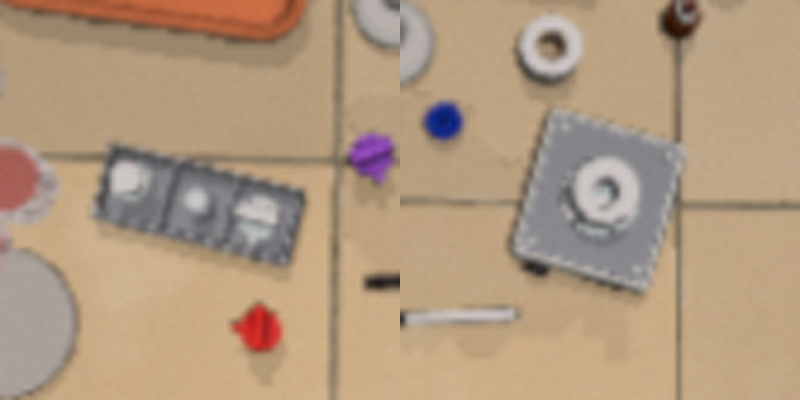

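View pics/t0.png

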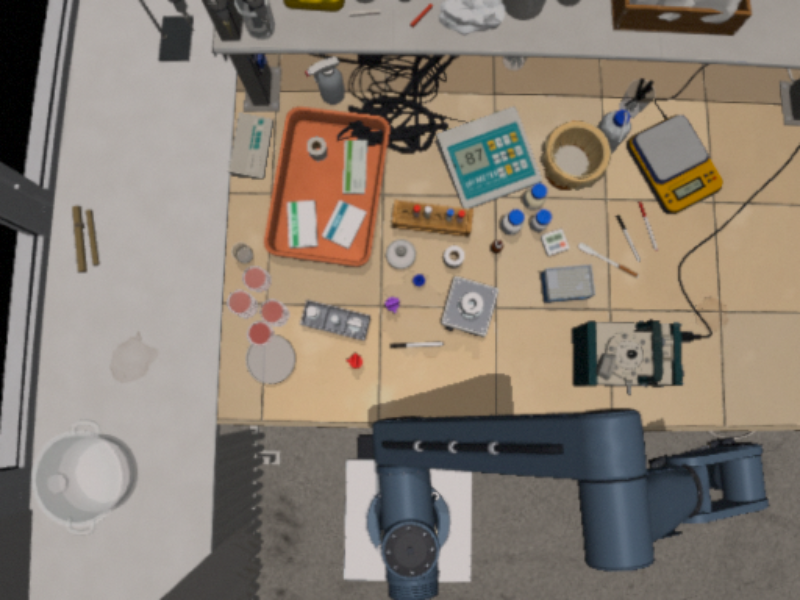

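The keyed shaft stands in the right-hand compartment (smallest y, around (355,325) in the top view), with its tab toward the robot. The purple (392,303) and red (355,361) look-alikes stand outside the organiser. The hub is at about (472,303). Next I measure them from the depth.

Run:
```python
from h import *
z=np.load("d0.npz")
for n,d,im in(("top",z["dt"],z["t"]),("scene",z["ds"],z["s"])):
    W=cloud(n,d); P=W.reshape(-1,3); C=im.reshape(-1,3).astype(int)
    print("==",n)
    def sel(c,r,lo,hi): 
        m=(np.hypot(P[:,0]-c[0],P[:,1]-c[1])<r)&(P[:,2]>lo)&(P[:,2]<hi); return m
    for nm,c,r,lo,hi in(("hub",(.53,-.15),.08,.08,.1),("house",(.53,-.15),.11,.033,.048),("org",(.5,.2),.12,.028,.042),("shaftgrip",(.49,.14),.035,.075,.1),("collar",(.49,.14),.035,.046,.06),("knob",(.515,.245),.03,.065,.1),("ball",(.497,.19),.03,.05,.09)):
        m=sel(c,r,lo,hi)
        if m.sum()<3: print(nm,m.sum()); continue
        Q=P[m]; rc=cv2.minAreaRect(Q[:,:2].astype(np.float32)*1000)
        print(nm,m.sum(),"mean",Q.mean(0).round(4),"rect",np.round(rc[0],1),np.round(rc[1],1),round(rc[2],1),"zmed",np.median(Q[:,2]).round(4))
    for nm,c in (("hub",(.53,-.15)),("sh",(.485,.14))):
        m=sel(c,.03,.0,.12); 
        print(nm); 
        if n=="top":
          for p,cc in zip(P[m],C[m]): 
            if p[2]>.05: print((p*1000).round(0).astype(int),cc.sum()//3,end=";")
    K,D,R,t=cam(n)
    for l in("keyed_shaft","drive_unit","organiser","knob_shaft"):
        bot.capture(n)
        for a in bot.trace(l,n)[:2]:
            Q=W[a["mask"]]; Q=Q[np.isfinite(Q).all(1)]
            print(l,round(a["conf"],2),a["mask"].sum(),np.median(Q,0).round(3),Q[:,2].min().round(3),Q[:,2].max().round(3))
```

```text
== top
hub 127 mean [ 0.5443 -0.1469  0.0903] rect [ 543.4 -146.5] [51.5 50.9] 1.6 zmed 0.0902
house 721 mean [ 0.5426 -0.1458  0.0409] rect [ 541.4 -145.7] [120.6 137.1] 75.1 zmed 0.0411
org 167 mean [0.4988 0.198  0.0351] rect [506.6 214.3] [206.   67.2] 77.2 zmed 0.0353
shaftgrip 35 mean [0.4882 0.1437 0.0895] rect [488.4 143.3] [35.6 12.2] 78.2 zmed 0.0901
collar 18 mean [0.4823 0.1438 0.0574] rect [486.5 144.2] [33.9 26.1] 23.3 zmed 0.0573
knob 42 mean [0.5166 0.2505 0.0839] rect [516.2 249.8] [23.9 26.2] 0.2 zmed 0.0843
ball 32 mean [0.5015 0.1951 0.0667] rect [501.7 195.3] [20.6 19.8] 87.4 zmed 0.0673
hub
[ 558 -141   88] 196;[ 558 -145   86] 190;[ 558 -148   89] 181;[ 558 -152   89] 187;[ 557 -156   91] 195;[ 558 -160   86] 198;[ 552 -132   97] 198;[ 554 -137   87] 194;[ 554 -141   88] 170;[ 557 -147   65] 142;[ 555 -150   77] 124;[ 555 -153   79] 138;[ 554 -156   86] 179;[ 552 -159   99] 196;[ 553 -163   92] 198;[ 554 -168   90] 195;[ 548 -128   96] 196;[ 550 -133   88] 198;[ 549 -136   94] 182;[ 555 -144   52] 145;[ 555 -148   50] 115;[ 554 -155   62] 93;[ 551 -157   84] 14
[... 3903 characters left out ...]
g 254 mean [0.4911 0.1819 0.0341] rect [506.1 198.6] [220.6 111.2] 60.0 zmed 0.0343
shaftgrip 55 mean [0.4856 0.1345 0.0863] rect [487.8 136.4] [38.  14.1] 77.8 zmed 0.0882
collar 33 mean [0.4809 0.1334 0.0559] rect [483.5 134.8] [23.3 33.8] 34.2 zmed 0.0577
knob 55 mean [0.5142 0.2418 0.079 ] rect [517.  245.3] [26.3 23.8] 48.8 zmed 0.0811
ball 39 mean [0.4979 0.186  0.0627] rect [497.7 186.1] [19.9 19. ] 61.3 zmed 0.0627
hub
sh
keyed_shaft 0.66 230 [0.393 0.131 0.059] -0.001 0.723
keyed_shaft 0.64 226 [0.539 0.041 0.057] -0.002 0.723
drive_unit 0.59 1049 [ 0.507 -0.184  0.039] 0.0 0.723
organiser 0.97 499 [0.484 0.149 0.022] -0.0 0.723
organiser 0.31 198 [ 0.692 -0.225  0.04 ] -0.001 0.723
```

Run:
```python
from h import *
s=bot.read_state(); print(np.round(s["tcp_rot"],3).tolist(),s["time_s"],s["opening"],np.round(s["position"],4))
z=np.load("d0.npz")
out=[]
for n,k,c in(("top","t",(.5434,-.1465)),("scene","s",(.5408,-.1495))):
    g=np.arange(-35,35,.25)/1000
    X,Y=np.meshgrid(g,g); # rows: x descending (up=+x), cols: y descending
    P=np.stack([c[0]-Y.ravel(),c[1]-X.ravel(),np.full(X.size,.09)],1)
    uv=proj(n,P).astype(np.float32).reshape(*X.shape,2)
    im=np.mean([bot.capture(n)[0].astype(np.float32) for _ in range(4)],0)
    w=cv2.remap(im,uv[...,0],uv[...,1],cv2.INTER_CUBIC).clip(0,255).astype(np.uint8)
    gr=w.mean(2)
    for a in np.arange(-.9,.91,.1):
        r=np.arange(12,16.5,.5)/1000; v=[]
        for rr in r:
            px=-rr*np.cos(a);py=-rr*np.sin(a)   # world offset for shaft yaw a
            v.append(gr[int((-px*1000+35)/.25) if 0 else int((35-px*1000)/.25),int((35-py*1000)/.25)])
        print(round(a,1),int(np.mean(v)),end="; ")
    print()
    w=cv2.resize(w,(400,400)); 
    for r in(11,17,26.5): cv2.circle(w,(200,200),int(r*400/70),(255,0,0),1)
    out.append(w)
save("hub",np.hstack(out))
```

```text
[[0.962, 0.273, 0.0], [0.273, -0.962, 0.0], [0.0, -0.0, -1.0]] 1.5 1.0026493472878943 [ 0.1708 -0.6012  0.2225]
-0.9 197; -0.8 197; -0.7 197; -0.6 196; -0.5 192; -0.4 185; -0.3 176; -0.2 167; -0.1 161; -0.0 160; 0.1 162; 0.2 165; 0.3 169; 0.4 172; 0.5 173; 0.6 174; 0.7 175; 0.8 174; 0.9 170; 
-0.9 237; -0.8 237; -0.7 236; -0.6 234; -0.5 231; -0.4 228; -0.3 223; -0.2 219; -0.1 216; -0.0 217; 0.1 220; 0.2 226; 0.3 233; 0.4 237; 0.5 239; 0.6 240; 0.7 240; 0.8 239; 0.9 238;
```

View pics/hub.png

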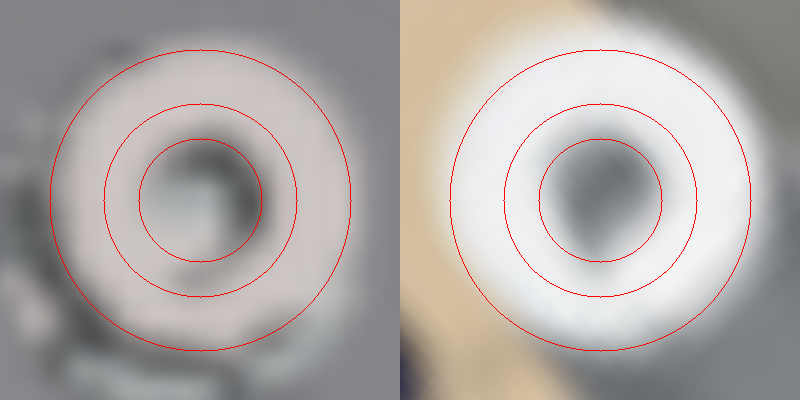

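The keyway points nearly to world -x: the notch is at (195,270) against a bore centre at about (205,193), which gives a shaft yaw of about -0.1. The shaft is at about (0.488, 0.141) with yaw about -0.24. I start the approach.

move_arm:
  increments:
    - {"xyz": [25.4,-31.4,0],"roll": 0,"grip": 100}
    - {"xyz": [25.4,-31.4,0],"roll": 0,"grip": 100}
    - {"xyz": [25.4,-31.4,0],"roll": 0,"grip": 100}
    - {"xyz": [25.4,-31.4,0],"roll": 0,"grip": 100}
    - {"xyz": [25.4,-31.4,0],"roll": 0,"grip": 100}

```text
time_s: 2.32
position: [0.2504, -0.4138, 0.2226]
tcp_rot: [[0.962, 0.272, 0.0], [0.272, -0.962, -0.0], [0.0, 0.0, -1.0]]
force: [0.2, -0.0, 0.1]
opening: 0.998
grasp_force: 0.0
```

move_arm:
  increments:
    - {"xyz": [25.4,-31.4,0],"roll": 0,"grip": 100}
    - {"xyz": [25.4,-31.4,0],"roll": 0,"grip": 100}
    - {"xyz": [25.4,-31.4,0],"roll": 0,"grip": 100}
    - {"xyz": [25.4,-31.4,0],"roll": 0,"grip": 100}
    - {"xyz": [25.4,-31.4,0],"roll": 0,"grip": 100}

```text
time_s: 2.73
position: [0.3298, -0.2281, 0.2229]
tcp_rot: [[0.962, 0.272, 0.001], [0.272, -0.962, -0.001], [0.001, 0.001, -1.0]]
force: [0.5, -0.5, -0.5]
opening: 1.002
grasp_force: 0.0
```

move_arm:
  increments:
    - {"xyz": [25.4,-31.4,0],"roll": 0,"grip": 100}
    - {"xyz": [25.4,-31.4,0],"roll": 0,"grip": 100}
    - {"xyz": [25.4,-31.4,0],"roll": 0,"grip": 100}
    - {"xyz": [25.4,-31.4,0],"roll": 0,"grip": 100}
    - {"xyz": [25.4,-31.4,0],"roll": 0,"grip": 100}

```text
time_s: 3.15
position: [0.4092, -0.0421, 0.223]
tcp_rot: [[0.962, 0.273, 0.001], [0.273, -0.962, -0.001], [0.001, 0.001, -1.0]]
force: [1.2, -0.3, -0.4]
opening: 1.003
grasp_force: 0.0
```

move_arm:
  increments:
    - {"xyz": [25.4,-31.4,0],"roll": 0,"grip": 100}
    - {"xyz": [25.4,-31.4,0],"roll": 0,"grip": 100}
    - {"xyz": [25.4,-31.4,0],"roll": 0,"grip": 100}
    - {"xyz": [0,0,0],"roll": -0.12,"grip": 100}
    - {"xyz": [0,0,0],"roll": -0.12,"grip": 100}

```text
time_s: 3.57
position: [0.457, 0.0701, 0.2227]
tcp_rot: [[0.864, 0.504, 0.001], [0.504, -0.864, 0.0], [0.001, 0.001, -1.0]]
force: [0.4, 0.5, -0.3]
opening: 1.002
grasp_force: 0.0
```

move_arm:
  increments:
    - {"xyz": [0,0,0],"roll": -0.12,"grip": 100}
    - {"xyz": [0,0,0],"roll": -0.12,"grip": 100}
    - {"xyz": [0,0,0],"roll": -0.12,"grip": 100}
    - {"xyz": [0,0,0],"roll": -0.12,"grip": 100}
    - {"xyz": [0,0,0],"roll": -0.12,"grip": 100}

```text
time_s: 3.98
position: [0.4563, 0.0675, 0.2227]
tcp_rot: [[0.433, 0.901, 0.0], [0.901, -0.433, -0.0], [0.0, 0.0, -1.0]]
force: [-0.3, 0.4, 0.2]
opening: 1.001
grasp_force: 0.0
```

move_arm:
  increments:
    - {"xyz": [0,0,0],"roll": -0.12,"grip": 100}
    - {"xyz": [0,0,0],"roll": -0.1,"grip": 100}
    - {"xyz": [0,0,0],"roll": 0,"grip": 100}

```text
time_s: 4.23
position: [0.4562, 0.0675, 0.2227]
tcp_rot: [[0.23, 0.973, 0.0], [0.973, -0.23, -0.0], [0.0, 0.0, -1.0]]
force: [-0.4, -0.4, 0.2]
opening: 1.001
grasp_force: 0.0
```

move_arm:
  increments:
    - {"xyz": [39.4,7,0],"roll": 0,"grip": 100}
    - {"xyz": [39.4,7,0],"roll": 0,"grip": 100}
    - {"xyz": [0,0,40],"roll": 0,"grip": 90}
    - {"xyz": [0,0,40],"roll": 0,"grip": 70}
    - {"xyz": [0,0,12],"roll": 0,"grip": 60}

```text
time_s: 4.65
position: [0.4852, 0.1414, 0.1265]
tcp_rot: [[0.233, 0.972, -0.007], [0.972, -0.233, -0.001], [-0.002, -0.007, -1.0]]
force: [-0.8, -0.4, -0.1]
opening: 0.854
grasp_force: 0.0
```

move_arm:
  increments:
    - {"xyz": [0,0,0],"roll": 0,"grip": 60}
    - {"xyz": [0,0,0],"roll": 0,"grip": 60}

```text
time_s: 4.82
position: [0.488, 0.1409, 0.1301]
tcp_rot: [[0.233, 0.972, -0.001], [0.972, -0.233, -0.0], [-0.0, -0.001, -1.0]]
force: [0.3, 0.1, 0.4]
opening: 0.706
grasp_force: 0.0
```

Run:
```python
from h import *
s=bot.read_state(); print(s["position"],s["opening"])
p=np.array(s["position"]);R=np.array(s["tcp_rot"])
im,d=bot.capture("scene"); im=im.copy()
big=cv2.resize(im,None,fx=6,fy=6,interpolation=cv2.INTER_CUBIC)
def mk(q,c):
    u=(proj("scene",q)+.5)*6
    for x in u: cv2.drawMarker(big,(int(x[0]),int(x[1])),c,cv2.MARKER_CROSS,16,1)
o=.087*s["opening"]/2
mk([p,p+R[:,1]*o,p-R[:,1]*o],(255,0,0)); mk([[.488,.141,.092],[.488,.141,.06]],(0,255,0))
u=(proj("scene",[[.488,.141,.1]])[0]*6).astype(int)
save("s1",big[u[1]-280:u[1]+280,max(0,u[0]-380):u[0]+380])
```

```text
[0.48796084 0.14090325 0.13013271] 0.7057777801060311
```

View pics/s1.png

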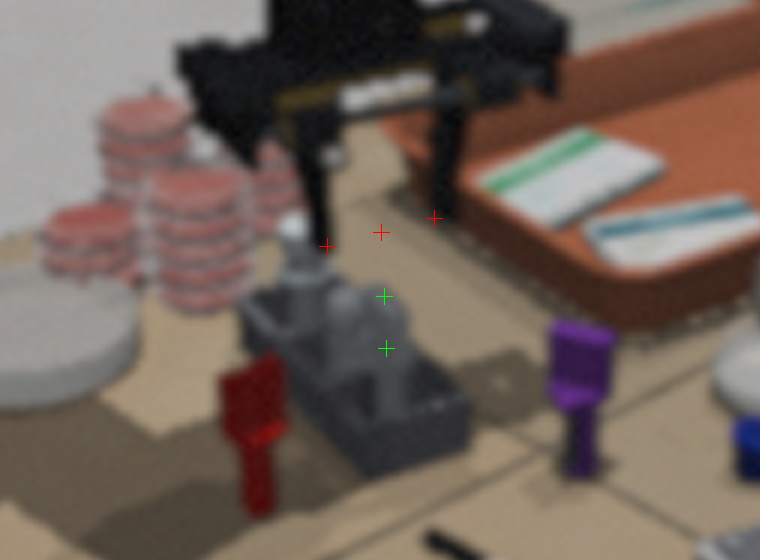

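The fingertips at (322,245) and (443,218) straddle the bar grip, whose top is at about (385,300). That matches the markers, so I descend and grip.

move_arm:
  increments:
    - {"xyz": [0,0,22],"roll": 0,"grip": 60}
    - {"xyz": [0,0,22],"roll": 0,"grip": 60}
    - {"xyz": [0,0,21.5],"roll": 0,"grip": 60}
    - {"xyz": [0,0,0],"roll": 0,"grip": 60}
    - {"xyz": [0,0,0],"roll": 0,"grip": 60}

```text
time_s: 5.28
position: [0.4888, 0.1407, 0.066]
tcp_rot: [[0.233, 0.973, 0.001], [0.973, -0.233, 0.0], [0.0, 0.001, -1.0]]
force: [-0.0, 0.6, -0.3]
opening: 0.599
grasp_force: 0.0
```

move_arm:
  increments:
    - {"xyz": [0,0,0],"roll": 0,"grip": 0}
    - {"xyz": [0,0,0],"roll": 0,"grip": 0}
    - {"xyz": [0,0,0],"roll": 0,"grip": 0}
    - {"xyz": [0,0,0],"roll": 0,"grip": 0}
    - {"xyz": [0,0,0],"roll": 0,"grip": 0}

```text
time_s: 5.7
position: [0.4885, 0.1409, 0.0658]
tcp_rot: [[0.232, 0.973, 0.001], [0.973, -0.232, 0.0], [0.0, 0.001, -1.0]]
force: [0.6, -0.5, -0.1]
opening: 0.304
grasp_force: 0.0
```

move_arm:
  increments:
    - {"xyz": [0,0,0],"roll": 0,"grip": 0}
    - {"xyz": [0,0,0],"roll": 0,"grip": 0}

```text
time_s: 5.87
position: [0.4881, 0.1409, 0.0652]
tcp_rot: [[0.232, 0.973, 0.0], [0.973, -0.232, 0.0], [0.0, 0.0, -1.0]]
force: [-0.2, -0.1, -0.7]
opening: 0.153
grasp_force: 0.0
```

move_arm:
  increments:
    - {"xyz": [0,0,0],"roll": 0,"grip": 0}
    - {"xyz": [0,0,0],"roll": 0,"grip": 0}
    - {"xyz": [0,0,0],"roll": 0,"grip": 0}
    - {"xyz": [0,0,0],"roll": 0,"grip": 0}

```text
time_s: 6.2
position: [0.4881, 0.1409, 0.0652]
tcp_rot: [[0.232, 0.973, 0.0], [0.973, -0.232, 0.0], [0.0, 0.0, -1.0]]
force: [0.5, 0.7, 1.9]
opening: 0.133
grasp_force: 30.0
```

move_arm:
  increments:
    - {"xyz": [0,0,-20],"roll": 0,"grip": 0}
    - {"xyz": [0,0,-30],"roll": 0,"grip": 0}
    - {"xyz": [0,0,-35],"roll": 0,"grip": 0}
    - {"xyz": [0,0,-35],"roll": 0,"grip": 0}
    - {"xyz": [0,0,0],"roll": 0,"grip": 0}

```text
time_s: 6.62
position: [0.4921, 0.1413, 0.1907]
tcp_rot: [[0.232, 0.973, 0.012], [0.973, -0.232, 0.001], [0.004, 0.012, -1.0]]
force: [1.6, 0.3, -0.5]
opening: 0.129
grasp_force: 30.0
```

move_arm:
  increments:
    - {"xyz": [-33.7,15.1,0],"roll": 0,"grip": 0}
    - {"xyz": [-33.7,15.1,0],"roll": 0,"grip": 0}
    - {"xyz": [-33.7,15.1,0],"roll": 0,"grip": 0}
    - {"xyz": [-33.7,15.1,0],"roll": 0,"grip": 0}
    - {"xyz": [-33.7,15.1,0],"roll": 0,"grip": 0}

```text
time_s: 7.03
position: [0.5217, -0.0419, 0.184]
tcp_rot: [[0.231, 0.973, -0.002], [0.973, -0.231, 0.001], [0.0, -0.002, -1.0]]
force: [0.5, 0.7, -1.5]
opening: 0.133
grasp_force: 30.0
```

move_arm:
  increments:
    - {"xyz": [-33.7,15.1,0],"roll": 0,"grip": 0}
    - {"xyz": [-33.7,15.1,0],"roll": 0,"grip": 0}
    - {"xyz": [-33.7,15.1,0],"roll": 0,"grip": 0}
    - {"xyz": [0,0,0],"roll": -0.07,"grip": 0}
    - {"xyz": [0,0,0],"roll": -0.07,"grip": 0}

```text
time_s: 7.45
position: [0.5429, -0.152, 0.1837]
tcp_rot: [[0.095, 0.996, -0.001], [0.996, -0.095, 0.0], [0.0, -0.001, -1.0]]
force: [0.3, 0.8, -1.8]
opening: 0.133
grasp_force: 30.0
```

move_arm:
  increments:
    - {"xyz": [0,0,12],"roll": 0,"grip": 0}
    - {"xyz": [0,0,0],"roll": 0,"grip": 0}
    - {"xyz": [0,0,0],"roll": 0,"grip": 0}
    - {"xyz": [0,0,0],"roll": 0,"grip": 0}

```text
time_s: 7.78
position: [0.5427, -0.1491, 0.1725]
tcp_rot: [[0.094, 0.996, -0.001], [0.996, -0.094, 0.001], [0.0, -0.001, -1.0]]
force: [0.6, 0.5, -0.9]
opening: 0.136
grasp_force: 30.0
```

Run:
```python
from h import *
s=bot.read_state(); print(s["position"],s["tcp_rot"],s["force"])
p=np.array(s["position"])
im,d=bot.capture("scene")
W=cloud("scene",d); 
m=(np.hypot(W[...,0]-p[0],W[...,1]-p[1])<.03)
for lo,hi in((-.061,-.05),(-.05,-.04),(-.04,-.025),(-.025,-.013),(-.01,.0)):
    mm=m&(W[...,2]>p[2]+lo)&(W[...,2]<p[2]+hi); Q=W[mm]
    if len(Q)>3: print(lo,len(Q),Q.mean(0).round(4),cv2.minAreaRect((Q[:,:2]*1000).astype(np.float32)))
big=cv2.resize(im,None,fx=8,fy=8,interpolation=cv2.INTER_CUBIC)
a=np.linspace(0,2*np.pi,24)
def mk(q,c):
    for x in (proj("scene",q)+.5)*8: cv2.circle(big,(int(x[0]),int(x[1])),2,c,-1)
hub=np.array([.543,-.149,.09])
ring=lambda c,r: np.stack([c[0]+r*np.cos(a),c[1]+r*np.sin(a),np.full(24,c[2])],1)
mk(ring(hub,.0265),(255,0,0)); 
mk(ring(p+[0,0,-.061],.008),(0,255,0)); mk(ring(p+[0,0,-.011],.018),(0,255,0))
u=(proj("scene",[hub+[0,0,.04]])[0]*8).astype(int)
save("s2",big[u[1]-280:u[1]+280,u[0]-300:u[0]+300])
```

```text
[ 0.5426848  -0.14906221  0.17252858] [[ 9.37975011e-02  9.95590550e-01 -1.21865793e-03]
 [ 9.95591179e-01 -9.37968249e-02  6.00746133e-04]
 [ 4.83790928e-04 -1.26963357e-03 -9.99999077e-01]] [ 0.59814313  0.45880896 -0.90564751]
-0.061 18 [ 0.5364 -0.1537  0.1172] ((536.1080932617188, -152.0199432373047), (7.2241597175598145, 17.45370864868164), 26.00786590576172)
-0.05 23 [ 0.5328 -0.1533  0.1278] ((532.901123046875, -153.22775268554688), (5.245426177978516, 19.976131439208984), 48.869651794433594)
-0.04 41 [ 0.5343 -0.1534  0.1402] ((534.4052124023438, -154.5050048828125), (8.367801666259766, 23.393726348876953), 57.4805793762207)
-0.025 24 [ 0.5339 -0.1536  0.1531] ((535.1090698242188, -154.095458984375), (8.057716369628906, 21.727210998535156), 61.95723342895508)
-0.01 50 [ 0.5309 -0.1542  0.167 ] ((534.7586059570312, -153.83860778808594), (22.52762794494629, 32.8131217956543), 40.72856140136719)
```

View pics/s2.png

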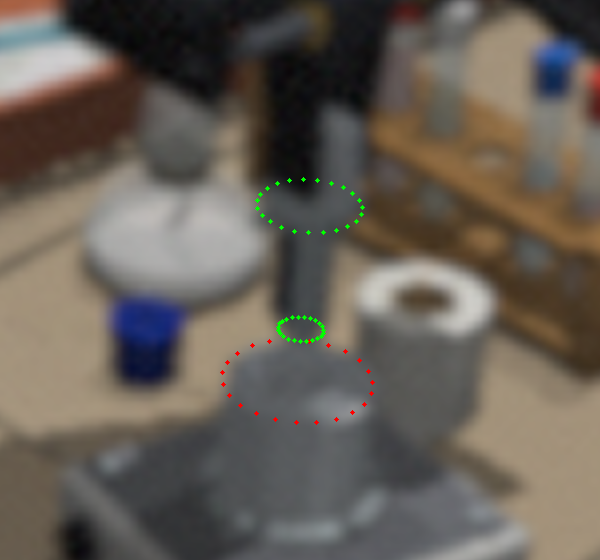

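The shaft's nose at (304,325) hangs over the hub face, whose centre is about (301,380), and is aligned to about 1–2 mm. I go down gently.

move_arm:
  increments:
    - {"xyz": [0,0,9],"roll": 0,"grip": 0}
    - {"xyz": [0,0,9],"roll": 0,"grip": 0}
    - {"xyz": [0,0,3],"roll": 0,"grip": 0}
    - {"xyz": [0,0,3],"roll": 0,"grip": 0}
    - {"xyz": [0,0,0],"roll": 0,"grip": 0}

```text
time_s: 8.25
position: [0.5425, -0.1491, 0.148]
tcp_rot: [[0.094, 0.996, -0.002], [0.996, -0.094, 0.001], [0.001, -0.002, -1.0]]
force: [0.3, 0.6, -2.1]
opening: 0.138
grasp_force: 30.0
```

move_arm:
  increments:
    - {"xyz": [0,0,3],"roll": 0,"grip": 0}
    - {"xyz": [0,0,0],"roll": 0,"grip": 0}
    - {"xyz": [0,0,0],"roll": 0,"grip": 0}

```text
time_s: 8.5
position: [0.5431, -0.1494, 0.1461]
tcp_rot: [[0.094, 0.996, 0.0], [0.996, -0.094, -0.0], [-0.0, 0.0, -1.0]]
force: [-0.1, 0.8, -1.7]
opening: 0.133
grasp_force: 30.0
```

move_arm:
  increments:
    - {"xyz": [0,0,3],"roll": 0,"grip": 0}
    - {"xyz": [0,0,0],"roll": 0,"grip": 0}
    - {"xyz": [0,0,2],"roll": 0,"grip": 0}
    - {"xyz": [0,0,0],"roll": 0,"grip": 0}

```text
time_s: 8.83
position: [0.5429, -0.1493, 0.1408]
tcp_rot: [[0.094, 0.996, -0.0], [0.996, -0.094, 0.0], [0.0, -0.0, -1.0]]
force: [0.2, -0.0, -1.2]
opening: 0.13
grasp_force: 30.0
```

move_arm:
  increments:
    - {"xyz": [0,0,2],"roll": 0,"grip": 0}
    - {"xyz": [0,0,0],"roll": 0,"grip": 0}
    - {"xyz": [0,0,0],"roll": 0,"grip": 0}

```text
time_s: 9.08
position: [0.5432, -0.1495, 0.1391]
tcp_rot: [[0.094, 0.996, 0.0], [0.996, -0.094, -0.0], [-0.0, 0.0, -1.0]]
force: [0.3, 0.1, -0.2]
opening: 0.137
grasp_force: 30.0
```

move_arm:
  increments:
    - {"xyz": [0,0,2],"roll": 0,"grip": 0}
    - {"xyz": [0,0,0],"roll": 0,"grip": 0}
    - {"xyz": [0,0,0],"roll": 0,"grip": 0}

```text
time_s: 9.33
position: [0.543, -0.1492, 0.1369]
tcp_rot: [[0.094, 0.996, 0.0], [0.996, -0.094, 0.0], [0.0, -0.0, -1.0]]
force: [0.7, 1.2, -1.9]
opening: 0.135
grasp_force: 30.0
```

move_arm:
  increments:
    - {"xyz": [0,0,2],"roll": 0,"grip": 0}
    - {"xyz": [0,0,0],"roll": 0,"grip": 0}
    - {"xyz": [0,0,0],"roll": 0,"grip": 0}

```text
time_s: 9.58
position: [0.5429, -0.1491, 0.1347]
tcp_rot: [[0.094, 0.996, -0.0], [0.996, -0.094, 0.001], [0.001, -0.0, -1.0]]
force: [-0.1, 1.4, -2.8]
opening: 0.137
grasp_force: 30.0
```

move_arm:
  increments:
    - {"xyz": [0,0,2],"roll": 0,"grip": 0}
    - {"xyz": [0,0,0],"roll": 0,"grip": 0}
    - {"xyz": [0,0,2],"roll": 0,"grip": 0}
    - {"xyz": [0,0,0],"roll": 0,"grip": 0}
    - {"xyz": [0,0,0],"roll": 0,"grip": 0}

```text
time_s: 10.0
position: [0.543, -0.1492, 0.1308]
tcp_rot: [[0.094, 0.996, -0.0], [0.996, -0.094, 0.0], [0.0, -0.0, -1.0]]
force: [0.4, 1.9, -2.2]
opening: 0.134
grasp_force: 30.0
```

move_arm:
  increments:
    - {"xyz": [0,0,3],"roll": 0,"grip": 0}
    - {"xyz": [0,0,3],"roll": 0,"grip": 0}
    - {"xyz": [0,0,0],"roll": 0,"grip": 0}
    - {"xyz": [0,0,0],"roll": 0,"grip": 0}

```text
time_s: 10.33
position: [0.5429, -0.1492, 0.1245]
tcp_rot: [[0.094, 0.996, -0.0], [0.996, -0.094, 0.001], [0.001, -0.0, -1.0]]
force: [1.2, 2.7, -3.0]
opening: 0.136
grasp_force: 30.0
```

The key has slipped in: the nose is about 27 mm deep with little force. A small +y side force shows, so I shift 0.5 mm that way while pushing on.

move_arm:
  increments:
    - {"xyz": [0.7,0,4],"roll": 0,"grip": 0}
    - {"xyz": [0,0,4],"roll": 0,"grip": 0}
    - {"xyz": [0,0,4],"roll": 0,"grip": 0}
    - {"xyz": [0,0,0],"roll": 0,"grip": 0}
    - {"xyz": [0,0,0],"roll": 0,"grip": 0}

```text
time_s: 10.75
position: [0.5429, -0.1489, 0.1124]
tcp_rot: [[0.094, 0.996, -0.001], [0.996, -0.094, -0.0], [-0.0, -0.001, -1.0]]
force: [0.3, 1.1, -2.9]
opening: 0.133
grasp_force: 30.0
```

move_arm:
  increments:
    - {"xyz": [0,0,4],"roll": 0,"grip": 0}
    - {"xyz": [0,0,4],"roll": 0,"grip": 0}
    - {"xyz": [0,0,0],"roll": 0,"grip": 0}
    - {"xyz": [0,0,0],"roll": 0,"grip": 0}

```text
time_s: 11.08
position: [0.5433, -0.149, 0.1054]
tcp_rot: [[0.094, 0.996, 0.0], [0.996, -0.094, -0.001], [-0.0, 0.0, -1.0]]
force: [-0.8, 0.4, 4.3]
opening: 0.133
grasp_force: 30.0
```

Spring contact. I push the rest of the way in small steps, watching for the collar stop.

move_arm:
  increments:
    - {"xyz": [0,0,2.5],"roll": 0,"grip": 0}
    - {"xyz": [0,0,0],"roll": 0,"grip": 0}
    - {"xyz": [0,0,0],"roll": 0,"grip": 0}

```text
time_s: 11.33
position: [0.5434, -0.1489, 0.1032]
tcp_rot: [[0.094, 0.996, 0.001], [0.996, -0.094, -0.001], [-0.001, 0.001, -1.0]]
force: [-0.2, 1.6, 4.6]
opening: 0.132
grasp_force: 30.0
```

move_arm:
  increments:
    - {"xyz": [0,0,2],"roll": 0,"grip": 0}
    - {"xyz": [0,0,0],"roll": 0,"grip": 0}
    - {"xyz": [0,0,0],"roll": 0,"grip": 0}

```text
time_s: 11.58
position: [0.5433, -0.149, 0.1013]
tcp_rot: [[0.094, 0.996, 0.001], [0.996, -0.094, -0.001], [-0.001, 0.001, -1.0]]
force: [-1.4, 1.1, 5.8]
opening: 0.138
grasp_force: 30.0
```

move_arm:
  increments:
    - {"xyz": [0,0,1],"roll": 0,"grip": 0}
    - {"xyz": [0,0,0],"roll": 0,"grip": 0}
    - {"xyz": [0,0,0],"roll": 0,"grip": 0}

```text
time_s: 11.83
position: [0.5434, -0.149, 0.1012]
tcp_rot: [[0.094, 0.996, 0.001], [0.996, -0.094, -0.001], [-0.001, 0.001, -1.0]]
force: [-1.8, 1.5, 10.7]
opening: 0.137
grasp_force: 30.0
```

move_arm:
  increments:
    - {"xyz": [0,0,1],"roll": 0,"grip": 0}
    - {"xyz": [0,0,0],"roll": 0,"grip": 0}
    - {"xyz": [0,0,0],"roll": 0,"grip": 0}
    - {"xyz": [0,0,0],"roll": 0,"grip": 0}

```text
time_s: 12.17
position: [0.5434, -0.149, 0.1012]
tcp_rot: [[0.093, 0.996, 0.001], [0.996, -0.093, -0.001], [-0.001, 0.001, -1.0]]
force: [-4.2, 1.6, 17.9]
opening: 0.138
grasp_force: 30.0
```

Run:
```python
from h import *
s=bot.read_state(); print(s["position"],s["force"],s["grasp_force"])
im,d=bot.capture("scene")
u=proj("scene",[[.543,-.149,.1]])[0].astype(int)
save("s3",cv2.resize(im[u[1]-35:u[1]+35,u[0]-40:u[0]+40],None,fx=8,fy=8,interpolation=cv2.INTER_CUBIC))
```

```text
[ 0.54339591 -0.14897262  0.10115685] [-4.15109268  1.58325219 17.85000603] 30.006405205931515
```

View pics/s3.png

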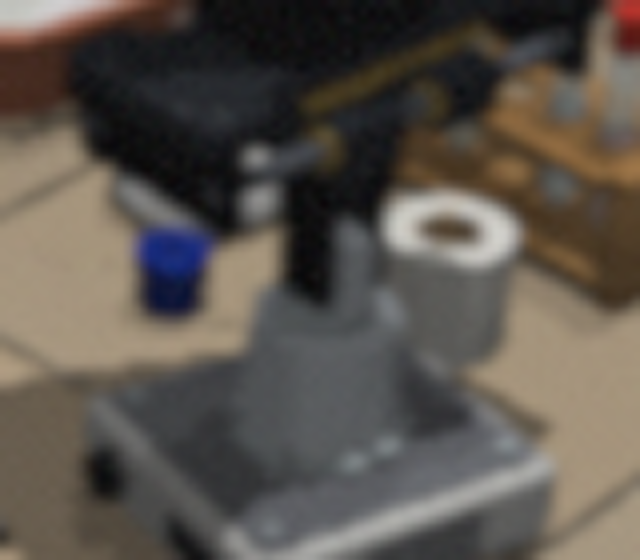

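The collar lies flat on the hub face (about (325,300)), with the fingers still gripping the bar. The arm held still at z = 0.1012 while the force rose to 18 N, so the shaft is seated and I hand in.

```bash
python3 -c "
from rig import bot
print(bot.hand_in())"
```

```text
the job is handed in; nothing more can be done
None
```

The keyed shaft is in the hub with its key in the keyway and its collar seated, still gripped and pressed down with about 18 N. I handed the job in at about 12 s; no verdict came back.

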